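# Clear the clay chips and unload the test block

### The arm

A 6-joint arm with a two-finger parallel gripper is mounted at the origin on the work surface. World frame = base frame: x ahead of the robot, y to its left, z up, the work surface at z = 0. Lengths are in m, angles in degrees, forces in N, time in s.
With the tool pointing down it reaches from about 0.35 to 0.85 m from the base axis. Payload 8.1 kg.
Tool frame: the origin (TCP) lies on the centre line of the jaws, within the pads' length; the fingertips stand 11 mm ahead of it and the grasp point (between the pads) lies 8 mm behind it; z points along the fingers, y is the line along which they close (so a half turn about z gives the same grasp; the last joint's range is limited). The gripper opens to 93 mm and grips with 3 to 60 N. Pads are 15 mm wide; open, the fingers measure 128 mm over their backs; the gripper's body (75 mm by 188 mm) begins 65 mm behind the grasp point.
Start: joints at [-79.091, 7.471, 85.268, -0, 87.261, -4.893], TCP at [0.163, -0.577, 0.23] pointing down, gripper open.
Joint ranges: [-169.43, 169.43], [-51.17, 129.36], [1.28, 143.12], [-76.62, 256.62], [0, 156.53], [-152.29, 152.29]. Speed limits (degrees/s): [136.94, 136.94, 159.86, 180, 180, 180].

### API

Orientations are given as a 3x3 rotation matrix whose columns are the frame's x, y, z axes.
In Python, from bench import monitor, eyes, env gives the robot as it stands.
- The arm moves only by the tool play_rows, never from a script. Its argument "steps" is a list of rows, each an object of numbers: "tx", "ty", "tz": the shift along the tool's x, y, z in cm; "yaw": the turn about the tool's z in rad. In form: [{"tx": .., "ty": .., "tz": .., "yaw": ..}, ...]. A call has 1 to 20 rows; each row shifts and turns the commanded pose from where the row before left it, along the tool's axes as they then stand; what a row does not reach is not made up. A row lasts 1/10 s, in which the tool goes at most 50 mm and 8.59 degrees, less where a joint would pass 70% of its speed; a pose out of reach is approached as far as the arm can. A call is refused whole if a number of a shift passes 5 or a number of a turn 0.15, either way. A call with a gripper value outside its range is refused whole. "fingers" is the opening, from 0 (shut) to 1 (fully open), set as the call begins (left out, the last holds). The fingers move at their own pace and stop on an object; "grip_force" is the grip in N (left out, the last holds). Time passes only in rows, so rows that do not move let the fingers close. It gives the time, the measured TCP pose, the force, the opening and the grip force at its end, in the units of the state.
- monitor.get_state(): the state, without advancing time (a new reading comes with each control period).
- eyes.snapshot(name): name is "scene" or "side" or "wrist"; returns the picture (480x640x3 uint8, red, green, blue); there is no depth.
- eyes.get_calibration(name): a dict with "camera_matrix" (3x3 intrinsics, pixels), "extrinsics" (4x4, takes a point from world to camera coordinates). Camera axes: x right, y up, looking along -z (the intrinsics and any distortion apply to the point x, -y, -z); pixel columns grow to the right and rows downward; lengths in m; the calibration is good to about 2 mm. A picture is of the moment at which its call begins: read the wrist's pose just before it. get_calibration takes no time and is no camera call; for the wrist camera it gives the pose at the moment of the call.
- env.close_job(): hands the job in; it is judged then, once.
The state is a dict: "t": time; "joint_positions": joint angles; "dq": joint speeds; "tau": joint torques, N m; "eef_pos": TCP position; "orientation": TCP orientation; "wrist_force": force on the tool from outside, world axes, zero at the start; "ft_torque": the same for the moment, N m; "finger_gap": finger opening in m; "grasp_force": force on a finger pad.
Only numpy, scipy, OpenCV 4.12 (cv2) and the standard library are available. Lean on these libraries where they do the work, as an engineer would, in place of code of your own. Each camera call takes 0.05 s, during which the arm holds its last target. There are 200 camera calls.

### The job

Take the scraper block and wipe all five clay chips along the channel of the clamping stage into the blue pan, using the scraper and not the fingers, then stand the scraper back upright on the teal pad. Then slide the clamp's jaw fully open by its red knob, leave it open, and only after that lift the clay block out and stand it upright in the white tray. Leave the other labware where it is.

Things in the scene. Friction and masses are not known exactly. Their poses are not given: they have to be found in the camera images.
- stage: Low clamping stage fixed to the bench: aluminium plate 206 (x) by 260 (y) mm, top face 30 mm above the bench. Origin: centre of its underside; its y axis points to the pan. The chip channel is on the robot's side, the blue clamp behind it: jaws 70 mm long (x = 30 to 100 mm), 35 mm high above the plate; the fixed jaw fills y = 80 to 115 mm.
- channel (a point): Centre of the floor of the stage's flat chip channel, on the plate's top face 30 mm above the bench. The channel runs along the stage's y axis, 108 mm wide and 260 mm long (ends 130 mm either side of this point, both open), between two dark lips 12 mm high and 8 mm thick. Axes as the stage.
- pan: Blue open chip pan, 160 (x) by 130 (y) by 20 mm high, walls 3 mm, fixed to the bench, standing against the +y end of the stage, in line with the chip channel (its rim is 10 mm below the plate's top face). Origin: centre of its underside; axes as the stage.
- jaw (a joint): The sliding jaw of the clamp, in m: 0 = closed on the block, 0.045 = fully open; it slides along the stage's -y direction (away from the block and from the pan), about 3 N friction, and stays where it is left.
- jaw_knob (a point): Centre of the top of the red upright round knob that moves with the sliding jaw: 24 mm diameter, its top 102 mm above the bench, free for grasping over its upper 45 mm; 60 mm behind the jaw's clamping face. Axes as the stage.
- block: The finished fired-clay test block, orange-brown, 60 (x) by 40 (y) by 80 mm high, 0.25 to 0.5 kg, standing on the stage between the jaws (its 40 mm is across the jaws), so that its upper 45 mm stands clear above them. A dark spot marks its top. Origin: centre of its underside; z up.
- tray: White porcelain sample tray, 150 (x) by 130 (y) by 18 mm high, walls and floor about 6 mm thick, fixed to the bench. Origin: centre of its underside. It and the teal pad can swap sides.
- pad: Teal flat pad, 150 (x) by 130 (y) by 3 mm thick, fixed to the bench, on which the scraper stands. Origin: centre of its underside.
- scraper: Scraper block, standing on its flat rubber foot: foot and white body 90 (along its x) by 30 (y) mm, 28 mm high; above it a yellow grip rib 70 (x) by 22 (y) mm, up to 77 mm above the foot. About 0.16 kg. Origin: centre of the underside of the foot; z up.
- crucible: White crucible, 60 mm wide, 45 mm high. Bystander. Origin: underside centre.
- beaker: Glass beaker, 72 mm wide, 95 mm high. Bystander. Origin: underside centre.
- wash_bottle: White plastic bottle with red cap, 64 mm wide, 150 mm high. Bystander. Origin: underside centre.
- jar: Amber glass jar with black cap, 64 mm wide, 85 mm high. Bystander. Origin: underside centre.
- chip0: One of five loose orange-brown clay chips lying in the chip channel, about 27 by 24 mm and 13 mm high, 15 g. Origin: centre of its underside.
- chip1: One of five loose orange-brown clay chips lying in the chip channel, about 27 by 24 mm and 13 mm high, 15 g. Origin: centre of its underside.
- chip2: One of five loose orange-brown clay chips lying in the chip channel, about 27 by 24 mm and 13 mm high, 15 g. Origin: centre of its underside.
- chip3: One of five loose orange-brown clay chips lying in the chip channel, about 27 by 24 mm and 13 mm high, 15 g. Origin: centre of its underside.
- chip4: One of five loose orange-brown clay chips lying in the chip channel, about 27 by 24 mm and 13 mm high, 15 g. Origin: centre of its underside.

How it is judged:
By the outcome, as a careful person would: the job done as asked, in the order asked, and still so for the second after the job is handed in, with the robot touching nothing.
It also fails if it takes over 72 s, if anything falls off the work surface, if the arm or the gripper's body presses on something with over 40 N, if the wrist force passes 120 N, or if a joint passes its speed limit or range.

## Working session

There is one attempt and no reset: what is moved stays moved. The work goes in short steps, Python scripts to look and compute and a tool call to move; the robot and the scene stay as the last step left them, time stands still between calls to the robot, and variables do not carry over. Pictures are saved under pics/ and viewed, at most 10 in all, crops included, and the job is handed in when it is done.

Besides the shell and the picture viewer there is one more tool, called after "Request:" as name(argument=value, ...), one argument or row to a line, values as JSON. play_rows: Moves the arm, as the interface text tells. Its arguments: {"type":"object","properties":{"steps":{"type":"array","items":{"type":"object","properties":{"tx":{"type":"number"},"ty":{"type":"number"},"tz":{"type":"number"},"yaw":{"type":"number"}}}},"fingers":{"type":"number"},"grip_force":{"type":"number"}},"required":["steps"]}

```bash
mkdir -p pics; ls; python3 - <<'E'
from bench import monitor, eyes, env
import cv2, numpy as np
s=monitor.get_state(); print(s)
for n in ("scene","side"):
    im=eyes.snapshot(n); cv2.imwrite(f"pics/{n}0.png",im[:,:,::-1]); c=eyes.get_calibration(n)
    np.savez(f"{n}0.npz",im=im,K=c["camera_matrix"],E=c["extrinsics"]); print({k:np.round(v,4).tolist() if not isinstance(v,str) else v for k,v in c.items()})
E
```

```text
pics
{'t': 0.0, 'joint_positions': array([-7.90918347e+01,  7.51698019e+00,  8.53288538e+01,  3.96346464e-04,
        8.72608948e+01, -4.89314320e+00]), 'dq': array([ 0.02447783,  0.02345755,  0.09076471,  0.04602979,  0.01971166,
       -0.06101929]), 'tau': array([ 2.23403354e-04, -5.59838998e+01, -4.91763210e+01,  7.69020338e-02,
        3.49359750e-02, -1.22215311e-04]), 'eef_pos': array([ 0.16330053, -0.57678138,  0.22857199]), 'orientation': array([[ 9.62211896e-01,  2.72301576e-01, -3.45716854e-04],
       [ 2.72301745e-01, -9.62210169e-01,  1.83041883e-03],
       [ 1.65773660e-04, -1.85539008e-03, -9.99998265e-01]]), 'wrist_force': array([-0.59105577, -0.50677782,  1.11989858]), 'ft_torque': array([-0.0013608 , -0.02590031, -0.01532419]), 'grasp_force': 0.0, 'finger_gap': 0.09308781645703924}
{'camera_matrix': [[474.2186, 0.0, 316.3528], [0.0, 474.2186, 246.4763], [0.0, 0.0, 1.0]], 'extrinsics': [[-0.5371, 0.8435, -0.0003, 0.3028], [-0.689, -0.4385, 0.577, 0.3809], [0.4866, 0.3101, 0.8167, -1.4995], [0.0, 0.0, 0.0, 1.0]]}
{'camera_matrix': [[611.1249, 0.0, 316.2212], [0.0, 611.1249, 255.8882], [0.0, 0.0, 1.0]], 'extrinsics': [[-0.8786, -0.4775, 0.0035, 0.5528], [0.2855, -0.5195, 0.8053, -0.2307], [-0.3828, 0.7086, 0.5928, -1.056], [0.0, 0.0, 0.0, 1.0]]}
```

View pics/scene0.png

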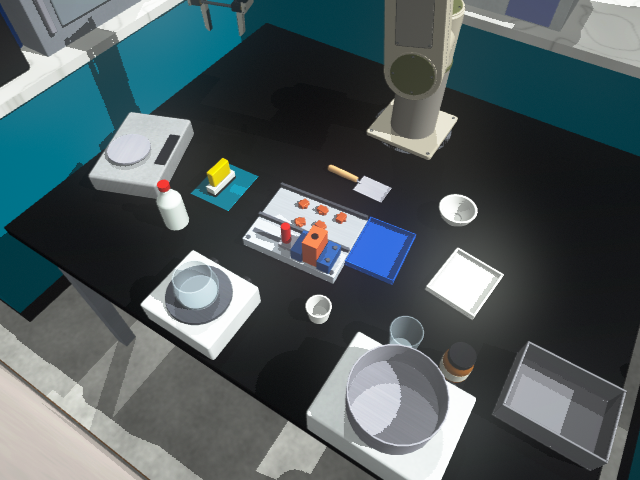

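View pics/side0.png

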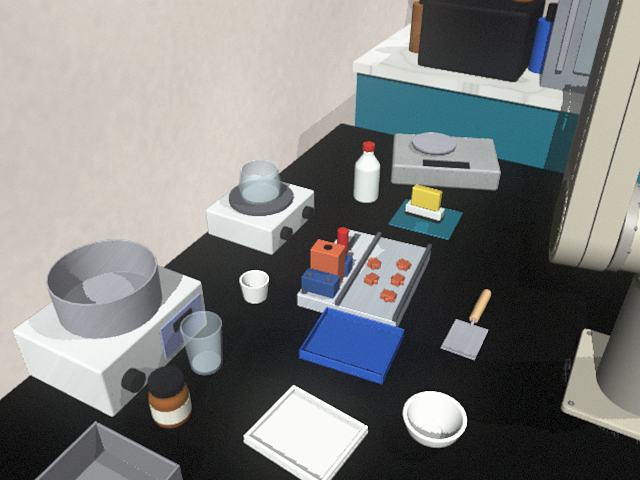

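```bash
cat > h.py <<'E'
import numpy as np, cv2
class Cam:
    def __init__(s,im,K,E): s.im,s.K,s.E=im,np.array(K),np.array(E)
    def ray(s,px):
        px=np.atleast_2d(px).astype(float); d=np.c_[(px[:,0]-s.K[0,2])/s.K[0,0],-(px[:,1]-s.K[1,2])/s.K[1,1],-np.ones(len(px))]
        R,t=s.E[:3,:3],s.E[:3,3]; return -R.T@t, d@R
    def plane(s,px,z):
        o,d=s.ray(px); return (o+d*((z-o[2])/d[:,2])[:,None])[:,:2]
    def proj(s,P):
        P=np.atleast_2d(P)@s.E[:3,:3].T+s.E[:3,3]; return np.c_[s.K[0,2]-s.K[0,0]*P[:,0]/P[:,2], s.K[1,2]+s.K[1,1]*P[:,1]/P[:,2]]
    def hsv(s,lo,hi): return cv2.inRange(cv2.cvtColor(s.im,cv2.COLOR_RGB2HSV),np.array(lo),np.array(hi))
def load(n): d=np.load(n); return Cam(d['im'],d['K'],d['E'])
def blobs(m,amin=30):
    cs=cv2.findContours(m,cv2.RETR_EXTERNAL,cv2.CHAIN_APPROX_NONE)[0]
    return sorted([c[:,0,:] for c in cs if cv2.contourArea(c)>amin],key=lambda c:-cv2.contourArea(c))
def rect(P):
    (c,w,a)=cv2.minAreaRect((P*1000).astype(np.float32)); return np.round(c,1),np.round(w,1),round(a,1)
def live(n):
    from bench import eyes
    c=eyes.get_calibration(n); return Cam(eyes.snapshot(n),c['camera_matrix'],c['extrinsics'])
E
python3 - <<'E'
from h import *
col=dict(pan=([108,150,100],[125,255,255],.02),yellow=([24,150,120],[34,255,255],.08),teal=([88,120,50],[103,255,200],.003),white=([0,0,190],[180,40,255],.018),
 orange=([4,150,100],[14,255,255],.043),red=([172,150,90],[180,255,255],.102),red2=([0,200,90],[3,255,255],.102))
for n in("scene","side"):
    c=load(n+"0.npz")
    for k,(lo,hi,z) in col.items():
        for b in blobs(c.hsv(lo,hi))[:12]:
            m=b.mean(0); P=c.plane(b,z)
            if abs(P).max()<1.0: print(n,k,np.round(m),*rect(P))
E
```

```text
scene pan [380. 250.] [485.8 142.9] [171.  131.9] 5.7
scene pan [330. 255.] [571.6  42.9] [77.7 39.4] 5.5
scene yellow [218. 172.] [ 537.1 -330.3] [94.3 52.6] 0.7
scene teal [549.  88.] [-438.5  268.3] [398.1 724.7] 0.1
scene teal [224. 187.] [ 515.4 -340.9] [150.2 130.3] 2.8
scene teal [636. 457.] [645.3 803.7] [104.7  18.1] 0.1
scene white [389. 408.] [805.9 348.7] [248.  282.5] 0.2
scene white [204. 302.] [ 841.3 -141.8] [197.1 233.4] 0.1
scene white [137. 153.] [ 537.3 -635.8] [283.3 204.2] 21.3
scene white [466. 281.] [456.6 360.2] [129.1 149.2] 83.0
scene white [318. 218.] [487.5 -56.2] [103.4 262.5] 5.1
scene white [415. 135.] [11.8  4.8] [211.6 214.7] 0.2
scene white [458. 208.] [253.2 255.3] [ 98.4 100.2] 32.5
scene white [175. 209.] [ 664.3 -387.8] [144.8  60.2] 66.3
scene orange [317. 238.] [559.4  -1.7] [109.3  55. ] 6.0
scene orange [300. 221.] [537.  -68.6] [26.4 23.3] 33.3
scene orange [341. 217.] [466.6  14.8] [23.9 25.6] 89.5
scene orange [322. 209.] [473.2 -40. ] [27.  23.2] 84.9
scene orange [303. 203.] [480.7 -93.1] [25.4 23.1] 70.7
scene red2 [162. 184.] [ 662.8 
[... 430 characters left out ...]
7.] [ 713.8 -442.2] [ 63.2 275.2] 24.7
side white [254. 285.] [722.1  97.5] [ 58.3 104.7] 32.2
side white [605. 419.] [ 44.  114.8] [115.5  36.2] 14.8
side white [166. 415.] [664.8 444.7] [54.3 32.7] 26.1
side white [585. 344.] [ 93.4 -53.5] [82.2 25.5] 89.7
side white [424. 211.] [ 520.5 -348.4] [93.7 53.5] 1.7
side orange [328. 256.] [624.9 -34.9] [ 72.1 117.5] 18.8
side orange [167. 400.] [666.8 435.5] [58.  41.4] 33.1
side orange [388. 296.] [458.6  24.5] [30.6 28.8] 90.0
side orange [397. 280.] [462.3 -32.1] [23.1 36.4] 17.0
side orange [403. 265.] [470.6 -83. ] [30.3 28.2] 73.4
side orange [373. 263.] [526.  -59.9] [22.9 35.2] 24.6
side orange [371. 279.] [509.9  -9.7] [33.7 19.9] 83.5
```

Request:
play_rows(
  steps=[
    {"yaw": 0.12},
    {"yaw": 0.12},
    {"tx": 3.6, "ty": -2.2},
    {"tx": 3.6, "ty": -2.2},
    {"tx": 3.6, "ty": -2.2},
    {"tx": 3.6, "ty": -2.2},
    {"tx": 3.6, "ty": -2.2},
    {"tx": 3.6, "ty": -2.2},
    {"tx": 3.6, "ty": -2.2},
    {"tx": 3.6, "ty": -2.2},
    {"tx": 3.6, "ty": -2.2},
    {"tx": 3.6, "ty": -2.2},
    {"tx": 0},
    {"tx": 0},
  ],
  fingers=1,
)

```text
invalid input
```

```bash
python3 - <<'E'
from h import *
from bench import monitor
s=monitor.get_state(); c=live("wrist"); np.savez("w1.npz",im=c.im,K=c.K,E=c.E); cv2.imwrite("pics/w1.png",c.im[:,:,::-1])
print(s['t'],s['eef_pos'],s['orientation'].round(4)); print("cam pos",c.ray([0,0])[0], c.K)
for k,lo,hi,z in(("yellow",[24,150,120],[34,255,255],.08),("teal",[88,120,50],[103,255,200],.003),("white",[0,0,170],[180,40,255],.031)):
    for b in blobs(c.hsv(lo,hi),200)[:4]: print(k,b.mean(0).round(),*rect(c.plane(b,z)))
E
```

```text
0.1 [ 0.16332207 -0.57684476  0.22871426] [[ 9.622e-01  2.723e-01 -3.000e-04]
 [ 2.723e-01 -9.622e-01  1.600e-03]
 [ 2.000e-04 -1.600e-03 -1.000e+00]]
cam pos [ 0.23130674 -0.55735431  0.38285707] [[404.46954228   0.         323.36171231]
 [  0.         404.46954228 240.75267814]
 [  0.           0.           1.        ]]
teal [581. 195.] [ 234.5 -780.3] [321.2 160.4] 27.0
teal [437. 418.] [ -26.3 -758.5] [57.5 10.3] 30.9
white [482. 319.] [ 104.8 -746.5] [125.3  35.2] 64.1
white [165. 319.] [  24.1 -461.5] [ 35.2 125.6] 57.5
white [133. 424.] [-105.8 -457.8] [91.3 59.1] 15.8
white [498. 424.] [   9.2 -797.9] [57.4 88.9] 15.3
```

View pics/w1.png

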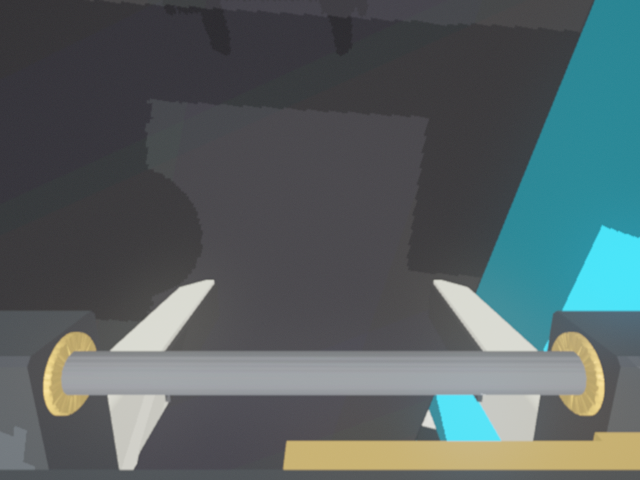

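The picture shows only bare bench between the fingers (tips near (205,285) and (440,285)). The move was refused, so I'll resend it with complete rows.

Request:
play_rows(
  steps=[
    {"tx": 0, "ty": 0, "tz": 0, "yaw": 0.12},
    {"tx": 0, "ty": 0, "tz": 0, "yaw": 0.12},
    {"tx": 3.6, "ty": -2.2, "tz": 0, "yaw": 0},
    {"tx": 3.6, "ty": -2.2, "tz": 0, "yaw": 0},
    {"tx": 3.6, "ty": -2.2, "tz": 0, "yaw": 0},
    {"tx": 3.6, "ty": -2.2, "tz": 0, "yaw": 0},
    {"tx": 3.6, "ty": -2.2, "tz": 0, "yaw": 0},
    {"tx": 3.6, "ty": -2.2, "tz": 0, "yaw": 0},
    {"tx": 3.6, "ty": -2.2, "tz": 0, "yaw": 0},
    {"tx": 3.6, "ty": -2.2, "tz": 0, "yaw": 0},
    {"tx": 0, "ty": 0, "tz": 0, "yaw": 0},
    {"tx": 0, "ty": 0, "tz": 0, "yaw": 0},
  ],
)

```text
t: 1.35
eef_pos: [0.4454, -0.3903, 0.2291]
orientation: [[0.999, 0.038, -0.001], [0.038, -0.999, 0.0], [-0.001, -0.0, -1.0]]
wrist_force: [-0.4, 0.4, 0.9]
finger_gap: 0.0932
grasp_force: 0.0
```

```bash
cat > look.py <<'E'
import sys
from h import *
from bench import monitor
n=sys.argv[1]
s=monitor.get_state(); c=live("wrist"); np.savez(n+".npz",im=c.im,K=c.K,E=c.E); cv2.imwrite(f"pics/{n}.png",c.im[:,:,::-1])
print(s['t'],s['eef_pos'].round(4),s['finger_gap'],s['grasp_force'],s['wrist_force'].round(1)); print("cam",c.ray([0,0])[0].round(3))
E
python3 look.py w2; python3 - <<'E'
from h import *
c=load("w2.npz")
for k,lo,hi,z in(("yellow",[24,150,120],[34,255,255],.08),("teal",[86,120,50],[103,255,255],.003),("white",[0,0,170],[180,40,255],.031)):
    for b in blobs(c.hsv(lo,hi),200)[:4]: print(k,b.mean(0).round(),*rect(c.plane(b,z)))
E
```

```text
1.35 [ 0.4454 -0.3903  0.2291] 0.09317987997390442 0.0 [-0.4  0.4  0.9]
cam [ 0.516 -0.387  0.383]
yellow [270. 125.] [ 519.2 -348.8] [20.7 66.8] 89.7
teal [274. 130.] [ 511.7 -342.4] [151.2 131. ] 3.0
white [ 39. 138.] [ 504.2 -142.1] [107.2  82.4] 5.1
white [605.  53.] [ 580.6 -607.3] [98.9 62.8] 13.5
white [563. 230.] [ 451.7 -608.9] [ 89.1 119.4] 21.0
white [505.  72.] [ 571.7 -545.1] [136.6  87.1] 21.1
```

View pics/w2.png

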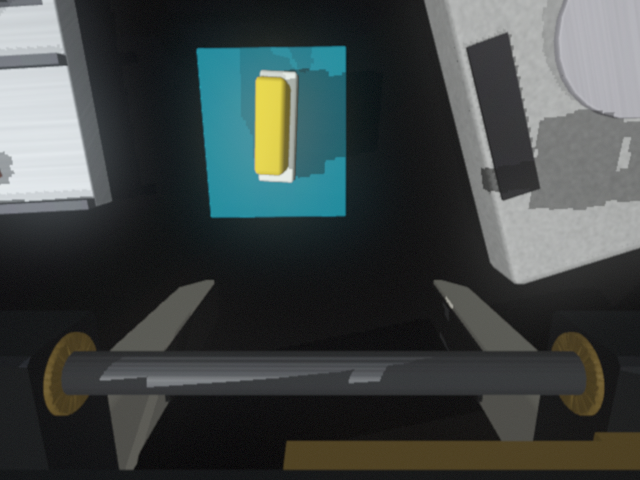

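Pad at px (275,130) and the scraper on it (rib at (270,125)), nothing in the way. Approaching.

Request:
play_rows(
  steps=[
    {"tx": 0, "ty": 0, "tz": 0, "yaw": 0.04},
    {"tx": 3.7, "ty": -2.1, "tz": 0, "yaw": 0},
    {"tx": 3.7, "ty": -2.1, "tz": 0, "yaw": 0},
    {"tx": 0, "ty": 0, "tz": 4, "yaw": 0},
    {"tx": 0, "ty": 0, "tz": 4, "yaw": 0},
    {"tx": 0, "ty": 0, "tz": 4, "yaw": 0},
    {"tx": 0, "ty": 0, "tz": 3, "yaw": 0},
    {"tx": 0, "ty": 0, "tz": 2, "yaw": 0},
    {"tx": 0, "ty": 0, "tz": 0.7, "yaw": 0},
    {"tx": 0, "ty": 0, "tz": 0, "yaw": 0},
    {"tx": 0, "ty": 0, "tz": 0, "yaw": 0},
  ],
)

```text
t: 2.5
eef_pos: [0.5194, -0.3507, 0.0542]
orientation: [[1.0, -0.005, 0.001], [-0.005, -1.0, -0.001], [0.001, 0.001, -1.0]]
wrist_force: [0.5, -0.2, 0.9]
finger_gap: 0.0932
grasp_force: 0.0
```

Request:
play_rows(
  steps=[
    {"tx": 0, "ty": 0, "tz": 0, "yaw": 0},
    {"tx": 0, "ty": 0, "tz": 0, "yaw": 0},
    {"tx": 0, "ty": 0, "tz": 0, "yaw": 0},
    {"tx": 0, "ty": 0, "tz": 0, "yaw": 0},
    {"tx": 0, "ty": 0, "tz": 0, "yaw": 0},
    {"tx": 0, "ty": 0, "tz": 0, "yaw": 0},
    {"tx": 0, "ty": 0, "tz": 0, "yaw": 0},
    {"tx": 0, "ty": 0, "tz": 0, "yaw": 0},
  ],
  fingers=0,
  grip_force=25,
)

```text
t: 3.3
eef_pos: [0.5191, -0.3494, 0.0526]
orientation: [[1.0, -0.004, -0.0], [-0.004, -1.0, 0.0], [-0.0, -0.0, -1.0]]
wrist_force: [-0.1, 0.5, 0.3]
finger_gap: 0.0337
grasp_force: 0.0
```

Request:
play_rows(
  steps=[
    {"tx": 0, "ty": 0, "tz": 0, "yaw": 0},
    {"tx": 0, "ty": 0, "tz": 0, "yaw": 0},
    {"tx": 0, "ty": 0, "tz": 0, "yaw": 0},
    {"tx": 0, "ty": 0, "tz": 0, "yaw": 0},
    {"tx": 0, "ty": 0, "tz": -1, "yaw": 0},
    {"tx": 0, "ty": 0, "tz": -4, "yaw": 0},
    {"tx": 0, "ty": 0, "tz": -5, "yaw": 0},
    {"tx": 0, "ty": 0, "tz": -4, "yaw": 0},
    {"tx": -2, "ty": -4, "tz": 0, "yaw": 0},
    {"tx": -2, "ty": -4, "tz": 0, "yaw": 0},
    {"tx": -2, "ty": -4, "tz": 0, "yaw": 0},
    {"tx": -2, "ty": -4, "tz": 0, "yaw": 0},
    {"tx": 0, "ty": -4, "tz": 0, "yaw": 0},
    {"tx": 0, "ty": 0, "tz": 0, "yaw": 0},
    {"tx": 0, "ty": 0, "tz": 0, "yaw": 0},
  ],
)

```text
t: 4.8
eef_pos: [0.4402, -0.1486, 0.1935]
orientation: [[1.0, -0.002, 0.001], [-0.002, -1.0, -0.001], [0.001, 0.001, -1.0]]
wrist_force: [-0.9, -0.4, -1.1]
finger_gap: 0.0219
grasp_force: 25.0
```

```bash
python3 look.py w3; python3 - <<'E'
from h import *
c=load("w3.npz")
for k,lo,hi,z in(("orange",[4,150,80],[14,255,255],.043),("blue",[108,150,60],[125,255,255],.02),("white",[0,0,150],[180,40,255],.03)):
    for b in blobs(c.hsv(lo,hi),100)[:8]: print(k,b.mean(0).round(),*rect(c.plane(b,z)))
E
```

```text
4.8 [ 0.4402 -0.1486  0.1935] 0.02187234226867938 24.999064207077026 [-0.9 -0.4 -1.1]
cam [ 0.511 -0.148  0.348]
orange [30. 21.] [586.2  52. ] [41.6 24.6] 89.9
blue [ 21. 196.] [465.1  85.3] [ 56.6 147.8] 78.3
blue [19. 51.] [571.9  79.9] [12.3 29.3] 7.2
blue [ 4. 74.] [555.6  93. ] [ 7.9 13.4] 89.8
white [208. 154.] [481.2 -54.8] [137.5 257.3] 5.2
white [193.  49.] [576.8 -45.8] [ 35.3 257.4] 5.2
```

View pics/w3.png

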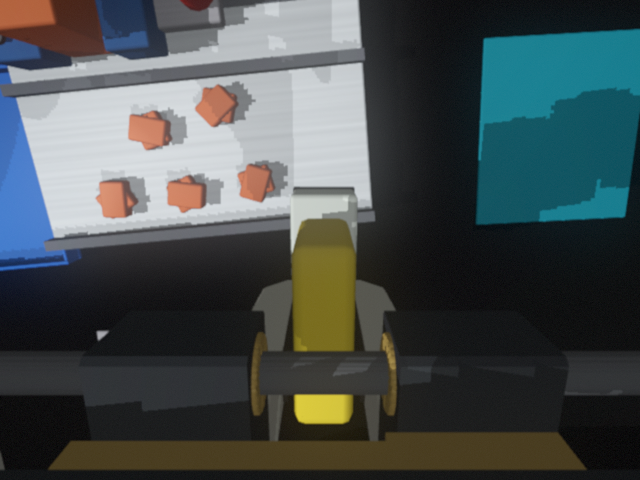

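Shows chips (px (112,198), (187,193), (256,182), (150,130), (216,104)) in the channel, whose −y end is at px x≈368. Next come the lip edges.

```bash
python3 - <<'E'
from h import *
c=load("w3.npz"); g=cv2.cvtColor(c.im,cv2.COLOR_RGB2GRAY).astype(float)
for col in (60,120,200,280,330,355):
    v=np.median(g[:,col-2:col+3],axis=1); e=[(r,int(v[r-2]),int(v[r+2])) for r in range(3,260) if abs(v[r+2]-v[r-2])>35 and abs(v[r+2]-v[r-2])>=max(abs(v[q+2]-v[q-2]) for q in range(r-2,r+3))]
    print(col,[(r,a,b,*c.plane([col,r],.03)[0].round(3).tolist(),*c.plane([col,r],.042)[0].round(3).tolist()) for r,a,b in e])
for r in (90,130,170,200):
    v=g[r,:]; k=340+np.argmin(np.diff(v[340:400])); print(r,k,c.plane([k+.5,r],.03).round(4))
m=c.hsv([4,150,80],[14,255,255])
E
```

```text
60 [(67, 51, 187, 0.559, 0.043, 0.557, 0.036), (78, 189, 97, 0.551, 0.045, 0.55, 0.037), (93, 70, 204, 0.541, 0.046, 0.54, 0.039), (237, 201, 75, 0.431, 0.065, 0.434, 0.057), (241, 75, 118, 0.427, 0.066, 0.431, 0.058), (255, 106, 60, 0.416, 0.068, 0.419, 0.059), (256, 102, 56, 0.415, 0.068, 0.418, 0.06)]
120 [(56, 60, 185, 0.566, -0.001, 0.564, -0.007), (72, 191, 100, 0.555, 0.0, 0.553, -0.005), (87, 79, 211, 0.545, 0.002, 0.543, -0.004), (178, 197, 105, 0.478, 0.01, 0.479, 0.004), (183, 98, 151, 0.474, 0.011, 0.476, 0.005), (218, 146, 217, 0.446, 0.014, 0.449, 0.008), (230, 196, 74, 0.436, 0.016, 0.439, 0.01), (235, 72, 114, 0.432, 0.016, 0.435, 0.01), (244, 113, 51, 0.425, 0.017, 0.428, 0.011)]
200 [(11, 47, 96, 0.595, -0.062, 0.592, -0.065), (29, 66, 114, 0.583, -0.061, 0.581, -0.064), (47, 116, 180, 0.572, -0.06, 0.569, -0.063), (64, 192, 99, 0.56, -0.059, 0.558, -0.062), (79, 73, 194, 0.55, -0.058, 0.549, -0.061), (101, 190, 148, 0.535, -0.057, 0.534, -0.06), (115, 150, 213, 0.525, -0.056, 0.524, -0.059), (174, 212, 131, 0.481, -0.052, 0.482, -0.056), (186, 93, 137, 0.472, -0.05
[... 363 characters left out ...]
48, -0.114, 0.451, -0.115), (220, 70, 112, 0.444, -0.114, 0.447, -0.115), (229, 110, 54, 0.437, -0.113, 0.44, -0.115), (230, 108, 52, 0.436, -0.113, 0.439, -0.115)]
330 [(51, 184, 105, 0.569, -0.153, 0.567, -0.153), (66, 77, 191, 0.559, -0.153, 0.557, -0.153), (186, 206, 79, 0.471, -0.154, 0.473, -0.153), (195, 111, 187, 0.464, -0.154, 0.466, -0.153), (212, 202, 132, 0.451, -0.154, 0.453, -0.153), (218, 132, 90, 0.446, -0.154, 0.448, -0.153)]
355 [(48, 185, 113, 0.571, -0.171, 0.568, -0.171), (63, 79, 202, 0.561, -0.172, 0.559, -0.171), (194, 198, 143, 0.465, -0.173, 0.467, -0.172)]
90 364 [[ 0.5422 -0.179 ]]
130 366 [[ 0.5136 -0.1812]]
170 369 [[ 0.4836 -0.1843]]
200 371 [[ 0.4602 -0.1865]]
```

Request:
play_rows(
  steps=[
    {"tx": 3.25, "ty": 0.15, "tz": 0, "yaw": 0},
    {"tx": 3.25, "ty": 0.15, "tz": 0, "yaw": 0},
    {"tx": 0, "ty": 0, "tz": 0, "yaw": -0.093},
    {"tx": 0, "ty": 0, "tz": 4, "yaw": 0},
    {"tx": 0, "ty": 0, "tz": 4, "yaw": 0},
    {"tx": 0, "ty": 0, "tz": 2, "yaw": 0},
    {"tx": 0, "ty": 0, "tz": 0.8, "yaw": 0},
    {"tx": 0, "ty": 0, "tz": 0, "yaw": 0},
    {"tx": 0, "ty": 0, "tz": 0, "yaw": 0},
    {"tx": 0, "ty": 0, "tz": 0, "yaw": 0},
  ],
)

```text
t: 5.85
eef_pos: [0.5063, -0.1532, 0.0866]
orientation: [[0.996, 0.088, 0.003], [0.088, -0.996, -0.001], [0.003, 0.002, -1.0]]
wrist_force: [-1.0, 1.0, -1.7]
finger_gap: 0.0219
grasp_force: 25.0
```

Request:
play_rows(
  steps=[
    {"tx": 0, "ty": 0, "tz": 0.3, "yaw": 0},
    {"tx": 0, "ty": 0, "tz": 0.1, "yaw": 0},
    {"tx": 0, "ty": 0, "tz": 0, "yaw": 0},
    {"tx": 0, "ty": 0, "tz": 0, "yaw": 0},
  ],
)

```text
t: 6.25
eef_pos: [0.5049, -0.1523, 0.0807]
orientation: [[0.996, 0.089, 0.0], [0.089, -0.996, -0.0], [0.0, 0.0, -1.0]]
wrist_force: [-0.5, 0.3, -1.7]
finger_gap: 0.0217
grasp_force: 25.0
```

```bash
python3 look.py w4
```

```text
6.25 [ 0.5049 -0.1523  0.0807] 0.021719966608094648 24.99908745288849 [-0.5  0.3 -1.7]
cam [ 0.575 -0.146  0.235]
```

View pics/w4.png

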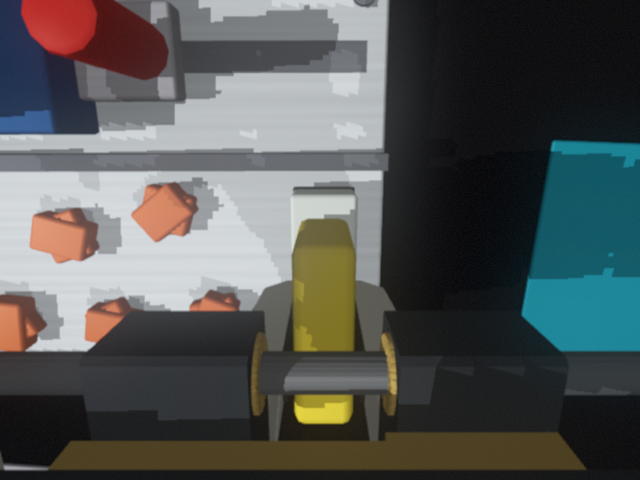

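Scraper sits in the channel (end at px (323,187), lip at row 165), all chips ahead of it. Pressing lightly and starting the sweep.

Request:
play_rows(
  steps=[
    {"tx": 0, "ty": 0, "tz": 0.15, "yaw": 0},
    {"tx": 0, "ty": 0, "tz": 0, "yaw": 0},
    {"tx": 0, "ty": -1, "tz": 0, "yaw": 0},
    {"tx": 0, "ty": -1.5, "tz": 0, "yaw": 0},
    {"tx": 0, "ty": -1.5, "tz": 0, "yaw": 0},
    {"tx": 0, "ty": -1.5, "tz": 0, "yaw": 0},
    {"tx": 0, "ty": -1.5, "tz": 0, "yaw": 0},
    {"tx": 0, "ty": 0, "tz": 0, "yaw": 0},
  ],
)

```text
t: 7.1
eef_pos: [0.4987, -0.0798, 0.0795]
orientation: [[0.996, 0.091, 0.0], [0.091, -0.996, 0.001], [0.0, -0.001, -1.0]]
wrist_force: [-0.3, 5.1, 6.2]
finger_gap: 0.0216
grasp_force: 25.0
```

Request:
play_rows(
  steps=[
    {"tx": 0, "ty": -1.5, "tz": 0, "yaw": 0},
    {"tx": 0, "ty": -1.5, "tz": 0, "yaw": 0},
    {"tx": 0, "ty": -1.5, "tz": 0, "yaw": 0},
    {"tx": 0, "ty": -1.5, "tz": 0, "yaw": 0},
    {"tx": 0, "ty": -1.5, "tz": 0, "yaw": 0},
    {"tx": 0, "ty": -1.2, "tz": 0, "yaw": 0},
    {"tx": 0, "ty": -1.2, "tz": 0, "yaw": 0},
    {"tx": 0, "ty": -1.2, "tz": 0, "yaw": 0},
    {"tx": 0, "ty": -1, "tz": 0, "yaw": 0},
    {"tx": 0, "ty": -1, "tz": 0, "yaw": 0},
    {"tx": 0, "ty": -1, "tz": 0, "yaw": 0},
    {"tx": 0, "ty": -1, "tz": 0, "yaw": 0},
    {"tx": 0, "ty": 0, "tz": 0, "yaw": 0},
    {"tx": 0, "ty": 0, "tz": 0, "yaw": 0},
  ],
)

```text
t: 8.5
eef_pos: [0.485, 0.07, 0.0795]
orientation: [[0.996, 0.089, 0.0], [0.089, -0.996, 0.002], [0.0, -0.002, -1.0]]
wrist_force: [0.0, 2.6, 6.4]
finger_gap: 0.0221
grasp_force: 25.0
```

```bash
python3 look.py w5; python3 - <<'E'
from h import *
for n in("side","scene"):
    c=live(n); np.savez(n+"5.npz",im=c.im,K=c.K,E=c.E)
    u,v=c.proj([.485,.06,.03])[0]; print(u,v); r=c.im[int(v)-80:int(v)+80,int(u)-100:int(u)+100]
    globals()[n]=cv2.resize(r,(400,320),interpolation=cv2.INTER_CUBIC)
w=cv2.imread("pics/w5.png"); cv2.imwrite("pics/m5.png",np.vstack([np.hstack([side,scene])[:,:,::-1]]))
E
```

```text
8.5 [0.485  0.07   0.0795] 0.022074527315994016 25.00065118074417 [0.  2.6 6.4]
cam [0.555 0.077 0.234]
367.00646018367695 307.19530541788413
352.45121932679376 231.8134146560277
```

View pics/m5.png

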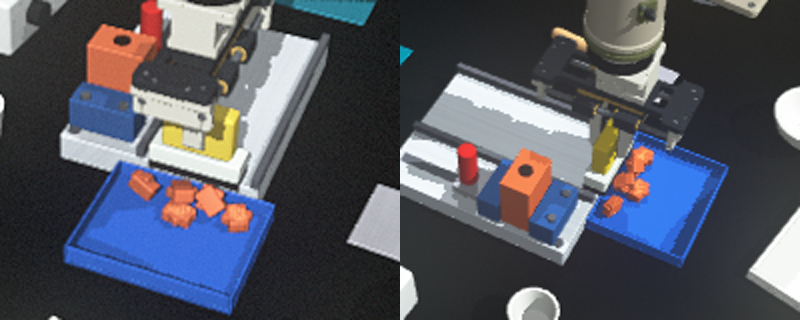

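All five chips are in the pan (side crop, px (145–240, 180–220)). One short extra push, then lift and carry the scraper back.

Request:
play_rows(
  steps=[
    {"tx": 0, "ty": -0.8, "tz": 0, "yaw": 0},
    {"tx": 0, "ty": -0.8, "tz": 0, "yaw": 0},
    {"tx": 0, "ty": 0, "tz": 0, "yaw": 0},
    {"tx": 0, "ty": 0, "tz": -3, "yaw": 0},
    {"tx": 0, "ty": 0, "tz": -5, "yaw": 0},
    {"tx": 0, "ty": 0, "tz": -3, "yaw": 0},
    {"tx": 0, "ty": 0, "tz": 0, "yaw": 0},
  ],
)

```text
t: 9.35
eef_pos: [0.4858, 0.0854, 0.1937]
orientation: [[0.996, 0.089, 0.007], [0.089, -0.996, 0.002], [0.007, -0.001, -1.0]]
wrist_force: [1.4, 0.6, -2.0]
finger_gap: 0.022
grasp_force: 25.0
```

Request:
play_rows(
  steps=[
    {"tx": -0.1, "ty": 4.3, "tz": 0, "yaw": 0},
    {"tx": -0.1, "ty": 4.3, "tz": 0, "yaw": 0},
    {"tx": -0.1, "ty": 4.3, "tz": 0, "yaw": 0},
    {"tx": -0.1, "ty": 4.3, "tz": 0, "yaw": 0},
    {"tx": -0.1, "ty": 4.3, "tz": 0, "yaw": 0},
    {"tx": -0.1, "ty": 4.3, "tz": 0, "yaw": 0},
    {"tx": -0.1, "ty": 4.3, "tz": 0, "yaw": 0},
    {"tx": -0.1, "ty": 4.3, "tz": 0, "yaw": 0},
    {"tx": -0.1, "ty": 4.3, "tz": 0, "yaw": 0},
    {"tx": 0, "ty": 4.3, "tz": 0, "yaw": 0},
    {"tx": 0, "ty": 0, "tz": 0, "yaw": 0.04},
    {"tx": 0, "ty": 0, "tz": 0, "yaw": 0},
    {"tx": 0, "ty": 0, "tz": 0, "yaw": 0},
  ],
)

```text
t: 10.65
eef_pos: [0.5127, -0.3436, 0.1871]
orientation: [[0.999, 0.05, -0.002], [0.05, -0.999, 0.003], [-0.002, -0.003, -1.0]]
wrist_force: [-0.9, -0.0, -1.9]
finger_gap: 0.0218
grasp_force: 25.0
```

Request:
play_rows(
  steps=[
    {"tx": 0, "ty": 0, "tz": 4, "yaw": 0},
    {"tx": 0, "ty": 0, "tz": 4, "yaw": 0},
    {"tx": 0, "ty": 0, "tz": 3, "yaw": 0},
    {"tx": 0, "ty": 0, "tz": 1.5, "yaw": 0},
    {"tx": 0, "ty": 0, "tz": 0.5, "yaw": 0},
    {"tx": 0, "ty": 0, "tz": 0.2, "yaw": 0},
    {"tx": 0, "ty": 0, "tz": 0.2, "yaw": 0},
    {"tx": 0, "ty": 0, "tz": 0, "yaw": 0},
    {"tx": 0, "ty": 0, "tz": 0, "yaw": 0},
  ],
)

```text
t: 11.55
eef_pos: [0.5138, -0.346, 0.0565]
orientation: [[0.999, 0.049, 0.002], [0.049, -0.999, -0.001], [0.002, 0.001, -1.0]]
wrist_force: [-0.5, 0.5, -1.6]
finger_gap: 0.0218
grasp_force: 25.0
```

Request:
play_rows(
  steps=[
    {"tx": 0, "ty": 0, "tz": 0.3, "yaw": 0},
    {"tx": 0, "ty": 0, "tz": 0, "yaw": 0},
    {"tx": 0, "ty": 0, "tz": 0, "yaw": 0},
    {"tx": 0, "ty": 0, "tz": 0, "yaw": 0},
  ],
)

```text
t: 11.95
eef_pos: [0.5135, -0.3458, 0.0526]
orientation: [[0.999, 0.049, 0.001], [0.049, -0.999, -0.001], [0.001, 0.001, -1.0]]
wrist_force: [1.6, -1.8, 1.6]
finger_gap: 0.0217
grasp_force: 25.0
```

Request:
play_rows(
  steps=[
    {"tx": 0, "ty": 0, "tz": 0, "yaw": 0},
    {"tx": 0, "ty": 0, "tz": 0, "yaw": 0},
    {"tx": 0, "ty": 0, "tz": 0, "yaw": 0},
    {"tx": 0, "ty": 0, "tz": 0, "yaw": 0},
    {"tx": 0, "ty": 0, "tz": 0, "yaw": 0},
    {"tx": 0, "ty": 0, "tz": -2, "yaw": 0},
    {"tx": 0, "ty": 0, "tz": -4, "yaw": 0},
    {"tx": 0, "ty": 0, "tz": -5, "yaw": 0},
    {"tx": 0, "ty": 0, "tz": -4, "yaw": 0},
    {"tx": 0.5, "ty": -4, "tz": 0, "yaw": -0.045},
    {"tx": 0.5, "ty": -4, "tz": 0, "yaw": 0},
    {"tx": 0.5, "ty": -4, "tz": 0, "yaw": 0},
    {"tx": 0.5, "ty": -4, "tz": 0, "yaw": 0},
    {"tx": 0.5, "ty": -4, "tz": 0, "yaw": 0},
    {"tx": 0.5, "ty": -4, "tz": 0, "yaw": 0},
    {"tx": 0.5, "ty": -4, "tz": 0, "yaw": 0},
    {"tx": 0.5, "ty": -4, "tz": 0, "yaw": 0},
    {"tx": 0, "ty": 0, "tz": 0, "yaw": 0},
    {"tx": 0, "ty": 0, "tz": 0, "yaw": 0},
  ],
  fingers=0.5,
)

```text
t: 13.85
eef_pos: [0.5248, -0.0224, 0.2023]
orientation: [[0.995, 0.096, 0.0], [0.096, -0.995, -0.0], [0.0, 0.0, -1.0]]
wrist_force: [-0.0, -0.0, -0.3]
finger_gap: 0.0463
grasp_force: 0.0
```

```bash
python3 look.py w6; python3 - <<'E'
from h import *
c=load("w6.npz")
for k,lo,hi,z in(("red",[172,150,60],[180,255,255],.102),("red2",[0,180,60],[3,255,255],.102),("orange",[4,150,80],[14,255,255],.11),("yellow",[24,150,120],[34,255,255],.08)):
    for b in blobs(c.hsv(lo,hi),100)[:6]: print(k,b.mean(0).round(),*rect(c.plane(b,z)))
s=live("scene")
for b in blobs(s.hsv([24,150,120],[34,255,255]))[:3]: print("scene y",b.mean(0).round(),np.ptp(b,axis=0))
E
```

```text
13.85 [ 0.5248 -0.0224  0.2023] 0.046307727385146165 0.0 [-0.  -0.  -0.3]
cam [ 0.595 -0.015  0.356]
orange [267. 119.] [602.6  15.9] [46.7 40.8] 5.5
scene y [221. 171.] [21 28]
```

View pics/w6.png

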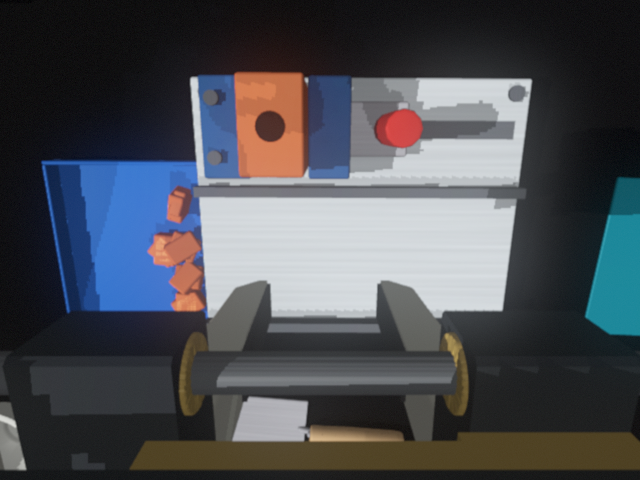

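```bash
python3 - <<'E'
from h import *
c=load("w6.npz")
print(c.plane([[404,128]],.102),c.plane([[270,126]],.11))
h=cv2.cvtColor(c.im,cv2.COLOR_RGB2HSV); print(h[128,404],h[128,385],h[90,250],h[160,270])
m=c.hsv([168,120,60],[180,255,255])|c.hsv([0,190,60],[4,255,255])
for b in blobs(m,60): print(b.mean(0),b.min(0),b.max(0),cv2.minEnclosingCircle(b.astype(np.float32)))
s=c.hsv([0,0,0],[180,255,90])[100:150,250:290]; b=blobs(s,50)[0]; print(b.mean(0)+[250,100], c.plane(b.mean(0)+[250,100],.11))
o=c.hsv([4,120,80],[16,255,255]); o[190:]=0; b=blobs(o,200)[0]; print(*rect(c.plane(b,.11)))
E
```

```text
[[ 0.60304762 -0.06360607]] [[0.59641821 0.01626886]]
[  0 170 208] [  0 168 193] [ 10 154 215] [ 10 148 214]
[269.525 125.95 ] [[0.59641981 0.0165477 ]]
[596.7  15.4] [58.6 40.8] 5.5
```

Knob top at px (404,128) → (0.603, −0.063); block spot at (270,126) → (0.596, 0.017); chips still in the pan. Going to the knob.

Request:
play_rows(
  steps=[
    {"tx": 3.7, "ty": 2.4, "tz": 0, "yaw": 0},
    {"tx": 3.7, "ty": 2.4, "tz": 0, "yaw": 0},
    {"tx": 0, "ty": 0, "tz": 0, "yaw": 0},
    {"tx": 0, "ty": 0, "tz": 4, "yaw": 0},
    {"tx": 0, "ty": 0, "tz": 4, "yaw": 0},
    {"tx": 0, "ty": 0, "tz": 3, "yaw": 0},
    {"tx": 0, "ty": 0, "tz": 1, "yaw": 0},
    {"tx": 0, "ty": 0, "tz": 0, "yaw": 0},
    {"tx": 0, "ty": 0, "tz": 0, "yaw": 0},
  ],
)

```text
t: 14.85
eef_pos: [0.6039, -0.0648, 0.084]
orientation: [[0.996, 0.093, 0.002], [0.093, -0.996, -0.0], [0.002, 0.001, -1.0]]
wrist_force: [0.0, -0.1, -0.1]
finger_gap: 0.0465
grasp_force: 0.0
```

Request:
play_rows(
  steps=[
    {"tx": 0, "ty": 0, "tz": 0, "yaw": 0},
    {"tx": 0, "ty": 0, "tz": 0, "yaw": 0},
    {"tx": 0, "ty": 0, "tz": 0, "yaw": 0},
    {"tx": 0, "ty": 0, "tz": 0, "yaw": 0},
    {"tx": 0, "ty": 0, "tz": 0, "yaw": 0},
    {"tx": 0, "ty": 0, "tz": 0, "yaw": 0},
  ],
  fingers=0,
  grip_force=20,
)

```text
t: 15.45
eef_pos: [0.6036, -0.0641, 0.0832]
orientation: [[0.996, 0.094, 0.001], [0.094, -0.996, -0.0], [0.001, 0.0, -1.0]]
wrist_force: [-1.2, 0.9, 6.2]
finger_gap: 0.0237
grasp_force: 20.0
```

Request:
play_rows(
  steps=[
    {"tx": 0, "ty": 0.8, "tz": 0, "yaw": 0},
    {"tx": 0, "ty": 0.8, "tz": 0, "yaw": 0},
    {"tx": 0, "ty": 0.8, "tz": 0, "yaw": 0},
    {"tx": 0, "ty": 0.8, "tz": 0, "yaw": 0},
    {"tx": 0, "ty": 0.8, "tz": 0, "yaw": 0},
    {"tx": 0, "ty": 0.4, "tz": 0, "yaw": 0},
    {"tx": 0, "ty": 0.2, "tz": 0, "yaw": 0},
    {"tx": 0, "ty": 0, "tz": 0, "yaw": 0},
    {"tx": 0, "ty": 0, "tz": 0, "yaw": 0},
  ],
)

```text
t: 16.35
eef_pos: [0.6077, -0.1089, 0.0832]
orientation: [[0.996, 0.094, 0.001], [0.094, -0.996, 0.001], [0.001, -0.001, -1.0]]
wrist_force: [-3.0, 5.2, 7.6]
finger_gap: 0.0234
grasp_force: 20.0
```

Request:
play_rows(
  steps=[
    {"tx": 0, "ty": 0.2, "tz": 0, "yaw": 0},
    {"tx": 0, "ty": 0.1, "tz": 0, "yaw": 0},
    {"tx": 0, "ty": 0, "tz": 0, "yaw": 0},
    {"tx": 0, "ty": 0, "tz": 0, "yaw": 0},
  ],
)

```text
t: 16.75
eef_pos: [0.6077, -0.109, 0.0831]
orientation: [[0.995, 0.095, -0.0], [0.095, -0.995, 0.005], [0.0, -0.005, -1.0]]
wrist_force: [-4.3, 16.6, 10.8]
finger_gap: 0.0238
grasp_force: 20.0
```

Request:
play_rows(
  steps=[
    {"tx": 0, "ty": -0.3, "tz": 0, "yaw": 0},
    {"tx": 0, "ty": 0, "tz": 0, "yaw": 0},
  ],
)

```text
t: 16.95
eef_pos: [0.6077, -0.1088, 0.0832]
orientation: [[0.996, 0.094, 0.001], [0.094, -0.996, 0.001], [0.001, -0.001, -1.0]]
wrist_force: [-1.7, 3.9, 6.8]
finger_gap: 0.0234
grasp_force: 20.0
```

Request:
play_rows(
  steps=[
    {"tx": 0, "ty": 0, "tz": 0, "yaw": 0},
    {"tx": 0, "ty": 0, "tz": 0, "yaw": 0},
    {"tx": 0, "ty": 0, "tz": 0, "yaw": 0},
    {"tx": 0, "ty": 0, "tz": 0, "yaw": 0},
    {"tx": 0, "ty": 0, "tz": -2, "yaw": 0},
    {"tx": 0, "ty": 0, "tz": -5, "yaw": 0},
    {"tx": 0, "ty": 0, "tz": -5, "yaw": 0},
    {"tx": 0, "ty": 0, "tz": 0, "yaw": 0},
    {"tx": 0, "ty": 0, "tz": 0, "yaw": 0},
  ],
  fingers=0.55,
)

```text
t: 17.85
eef_pos: [0.6085, -0.1103, 0.2043]
orientation: [[0.996, 0.093, 0.004], [0.093, -0.996, -0.001], [0.004, 0.002, -1.0]]
wrist_force: [0.1, 0.9, -0.7]
finger_gap: 0.0516
grasp_force: 0.0
```

```bash
python3 look.py w7; python3 - <<'E'
from h import *
c=load("w7.npz")
s=c.hsv([0,0,0],[180,255,90])&cv2.dilate(c.hsv([4,120,80],[16,255,255]),np.ones((25,25)))
for b in blobs(s,50): print(b.mean(0), c.plane(b.mean(0),.11), np.ptp(b,axis=0))
o=c.hsv([4,120,80],[16,255,255])
for b in blobs(o,200)[:2]: print(b.min(0),b.max(0),*rect(c.plane(b,.11)))
for b in blobs(c.hsv([0,140,60],[3,255,255]),60): print('red',b.mean(0),b.min(0),b.max(0),c.plane(b.mean(0),.102))
E
```

```text
17.85 [ 0.6085 -0.1103  0.2043] 0.051648980690101265 0.0 [ 0.1  0.9 -0.7]
cam [ 0.678 -0.103  0.359]
[124.52941176 248.67647059] [[0.59674363 0.01640677]] [25 23]
[120.4516129  186.07526882] [[0.63668784 0.01768549]] [41 12]
[199.34042553 223.36170213] [[ 0.61772144 -0.03085591]] [12 13]
[ 77.72 312.84] [[0.54917495 0.04876146]] [36  5]
[ 90 188] [193 290] [603.2   4. ] [66.9 63.4] 5.3
[ 69 277] [ 84 303] [565.6  48.8] [ 9.6 18. ] 84.2
red [320.9010989  245.56043956] [304 230] [337 261] [[ 0.60820648 -0.10838959]]
```

View pics/w7.png

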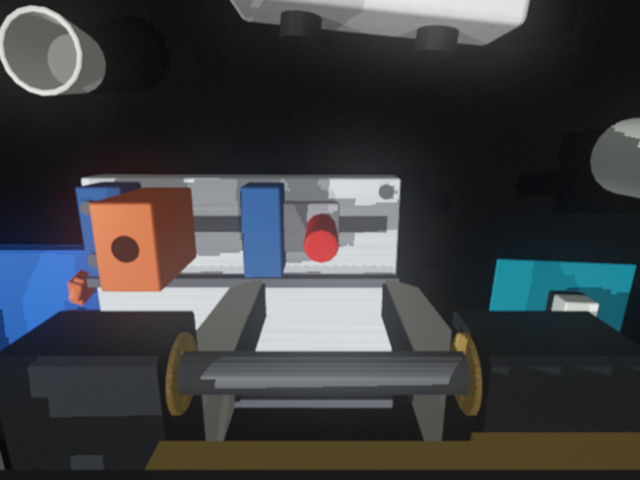

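Jaw is open (gap px 195–242), block unmoved with its spot at (125,249). Grasping the block.

Request:
play_rows(
  steps=[
    {"tx": 0, "ty": -4.2, "tz": 0, "yaw": 0},
    {"tx": 0, "ty": -4.2, "tz": 0, "yaw": 0},
    {"tx": 0, "ty": -4.2, "tz": 0, "yaw": 0},
    {"tx": 0, "ty": 0, "tz": 0, "yaw": 0},
    {"tx": 0, "ty": 0, "tz": 0, "yaw": 0},
    {"tx": 0, "ty": 0, "tz": 4, "yaw": 0},
    {"tx": 0, "ty": 0, "tz": 4, "yaw": 0},
    {"tx": 0, "ty": 0, "tz": 3, "yaw": 0},
    {"tx": 0, "ty": 0, "tz": 1, "yaw": 0},
    {"tx": 0, "ty": 0, "tz": 0, "yaw": 0},
    {"tx": 0, "ty": 0, "tz": 0, "yaw": 0},
  ],
  fingers=0.85,
)

```text
t: 19.0
eef_pos: [0.5963, 0.0149, 0.0834]
orientation: [[0.996, 0.093, 0.001], [0.093, -0.996, -0.0], [0.001, 0.0, -1.0]]
wrist_force: [0.5, 0.0, -0.5]
finger_gap: 0.0789
grasp_force: 0.0
```

Request:
play_rows(
  steps=[
    {"tx": 0, "ty": 0, "tz": 0, "yaw": 0},
    {"tx": 0, "ty": 0, "tz": 0, "yaw": 0},
    {"tx": 0, "ty": 0, "tz": 0, "yaw": 0},
    {"tx": 0, "ty": 0, "tz": 0, "yaw": 0},
    {"tx": 0, "ty": 0, "tz": 0, "yaw": 0},
    {"tx": 0, "ty": 0, "tz": 0, "yaw": 0},
    {"tx": 0, "ty": 0, "tz": 0, "yaw": 0},
    {"tx": 0, "ty": 0, "tz": 0, "yaw": 0},
  ],
  fingers=0,
  grip_force=40,
)

```text
t: 19.8
eef_pos: [0.5955, 0.0157, 0.0823]
orientation: [[0.996, 0.094, 0.0], [0.094, -0.996, 0.0], [0.0, -0.0, -1.0]]
wrist_force: [-0.8, 1.3, 2.3]
finger_gap: 0.04
grasp_force: 40.0
```

Request:
play_rows(
  steps=[
    {"tx": 0, "ty": 0, "tz": -1, "yaw": 0},
    {"tx": 0, "ty": 0, "tz": -3, "yaw": 0},
    {"tx": 0, "ty": 0, "tz": -4, "yaw": 0},
    {"tx": 0, "ty": 0, "tz": -4, "yaw": 0},
    {"tx": -1.2, "ty": -3.97, "tz": 0, "yaw": 0},
    {"tx": -1.2, "ty": -3.97, "tz": 0, "yaw": 0},
    {"tx": -1.2, "ty": -3.97, "tz": 0, "yaw": 0},
    {"tx": -1.2, "ty": -3.97, "tz": 0, "yaw": 0},
    {"tx": -1.2, "ty": -3.97, "tz": 0, "yaw": 0},
    {"tx": -1.2, "ty": -3.97, "tz": 0, "yaw": 0},
    {"tx": -1.2, "ty": -3.97, "tz": 0, "yaw": 0},
    {"tx": -1.2, "ty": -3.97, "tz": 0, "yaw": 0},
    {"tx": -1.2, "ty": -3.97, "tz": 0, "yaw": 0},
    {"tx": 0, "ty": 0, "tz": 0, "yaw": 0.1},
    {"tx": 0, "ty": 0, "tz": 0, "yaw": 0.1},
    {"tx": 0, "ty": 0, "tz": 0, "yaw": 0},
    {"tx": 0, "ty": 0, "tz": 0, "yaw": 0},
  ],
)

```text
t: 21.5
eef_pos: [0.4543, 0.3609, 0.2019]
orientation: [[0.995, -0.103, -0.001], [-0.103, -0.995, -0.001], [-0.001, 0.001, -1.0]]
wrist_force: [0.5, 0.8, -4.0]
finger_gap: 0.0397
grasp_force: 40.0
```

```bash
python3 look.py w8; python3 - <<'E'
from h import *
c=load("w8.npz")
for b in blobs(c.hsv([0,0,140],[180,45,255]),300)[:5]: print(b.mean(0).round(),b.min(0),b.max(0),*rect(c.plane(b,.018)))
print(c.proj([[.455,.361,.018],[.52,.42,.018],[.39,.30,.018]]).round())
E
```

```text
21.5 [0.4543 0.3609 0.2019] 0.039720560342245186 39.98075544834137 [ 0.5  0.8 -4. ]
cam [0.525 0.354 0.356]
[304. 202.] [247 128] [406 285] [460.9 359.5] [129.2 135.5] 82.9
[21. 54.] [0 0] [53 99] [610.2 580.2] [41.9 69.8] 83.0
[[324. 218.]
 [243. 148.]
 [399. 283.]]
```

View pics/w8.png

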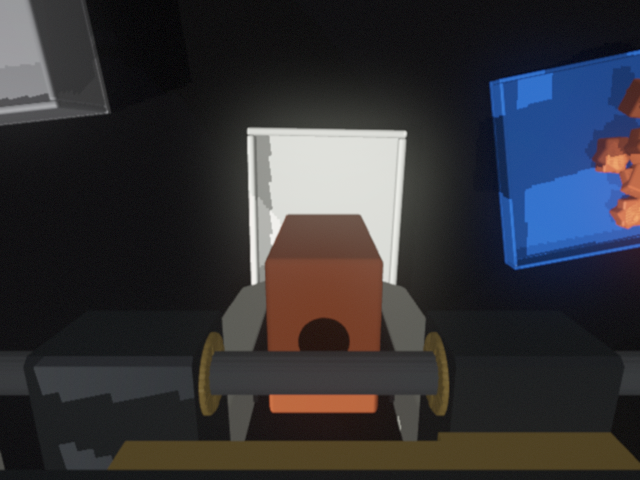

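Held block is centred over the tray (tray px x 247–406, far edge row 130). Lowering.

Request:
play_rows(
  steps=[
    {"tx": 0, "ty": 0, "tz": 4, "yaw": 0},
    {"tx": 0, "ty": 0, "tz": 4, "yaw": 0},
    {"tx": 0, "ty": 0, "tz": 3, "yaw": 0},
    {"tx": 0, "ty": 0, "tz": 2, "yaw": 0},
    {"tx": 0, "ty": 0, "tz": 0.8, "yaw": 0},
    {"tx": 0, "ty": 0, "tz": 0.2, "yaw": 0},
    {"tx": 0, "ty": 0, "tz": 0, "yaw": 0},
    {"tx": 0, "ty": 0, "tz": 0, "yaw": 0},
    {"tx": 0, "ty": 0, "tz": 0, "yaw": 0},
  ],
)

```text
t: 22.45
eef_pos: [0.4554, 0.3619, 0.0638]
orientation: [[0.994, -0.106, 0.002], [-0.106, -0.994, 0.001], [0.002, -0.002, -1.0]]
wrist_force: [-0.1, 0.2, -4.5]
finger_gap: 0.0402
grasp_force: 40.0
```

Request:
play_rows(
  steps=[
    {"tx": 0, "ty": 0, "tz": 0.2, "yaw": 0},
    {"tx": 0, "ty": 0, "tz": 0.1, "yaw": 0},
    {"tx": 0, "ty": 0, "tz": 0.1, "yaw": 0},
    {"tx": 0, "ty": 0, "tz": 0, "yaw": 0},
    {"tx": 0, "ty": 0, "tz": 0, "yaw": 0},
    {"tx": 0, "ty": 0, "tz": 0, "yaw": 0},
  ],
)

```text
t: 23.05
eef_pos: [0.4545, 0.3613, 0.0583]
orientation: [[0.994, -0.106, 0.0], [-0.106, -0.994, 0.0], [0.0, -0.0, -1.0]]
wrist_force: [-0.5, -0.7, -1.1]
finger_gap: 0.0397
grasp_force: 40.0
```

Contact is starting (force −4.5 → −1.1 N), so I'll nudge down a little, then release and retreat.

Request:
play_rows(
  steps=[
    {"tx": 0, "ty": 0, "tz": 0.05, "yaw": 0},
    {"tx": 0, "ty": 0, "tz": 0, "yaw": 0},
    {"tx": 0, "ty": 0, "tz": 0, "yaw": 0},
  ],
)

```text
t: 23.35
eef_pos: [0.4545, 0.3613, 0.0582]
orientation: [[0.994, -0.106, 0.0], [-0.106, -0.994, 0.0], [0.0, -0.0, -1.0]]
wrist_force: [-3.0, -1.6, 4.6]
finger_gap: 0.0398
grasp_force: 40.0
```

Request:
play_rows(
  steps=[
    {"tx": 0, "ty": 0, "tz": 0, "yaw": 0},
    {"tx": 0, "ty": 0, "tz": 0, "yaw": 0},
    {"tx": 0, "ty": 0, "tz": 0, "yaw": 0},
    {"tx": 0, "ty": 0, "tz": 0, "yaw": 0},
    {"tx": 0, "ty": 0, "tz": 0, "yaw": 0},
    {"tx": 0, "ty": 0, "tz": 0, "yaw": 0},
    {"tx": 0, "ty": 0, "tz": -2, "yaw": 0},
    {"tx": 0, "ty": 0, "tz": -4, "yaw": 0},
    {"tx": 0, "ty": 0, "tz": -5, "yaw": 0},
    {"tx": 0, "ty": 0, "tz": -5, "yaw": 0},
    {"tx": -4, "ty": 0, "tz": 0, "yaw": 0},
    {"tx": -4, "ty": 0, "tz": 0, "yaw": 0},
    {"tx": 0, "ty": 0, "tz": 0, "yaw": 0},
    {"tx": 0, "ty": 0, "tz": 0, "yaw": 0},
  ],
  fingers=0.85,
)

```text
t: 24.75
eef_pos: [0.3744, 0.3699, 0.2179]
orientation: [[0.995, -0.105, 0.001], [-0.105, -0.995, 0.0], [0.001, -0.0, -1.0]]
wrist_force: [0.2, -0.2, 0.3]
finger_gap: 0.0789
grasp_force: 0.0
```

```bash
python3 look.py w9; python3 - <<'E'
from h import *
a=live("scene"); b=live("side"); np.savez("side9.npz",im=b.im,K=b.K,E=b.E)
cv2.imwrite("pics/m9.png",np.hstack([a.im[100:400,80:480],b.im[150:450,200:600]])[:,:,::-1])
E
```

```text
24.75 [0.3744 0.3699 0.2179] 0.07888321212974635 0.0 [ 0.2 -0.2  0.3]
cam [0.445 0.363 0.372]
```

View pics/m9.png

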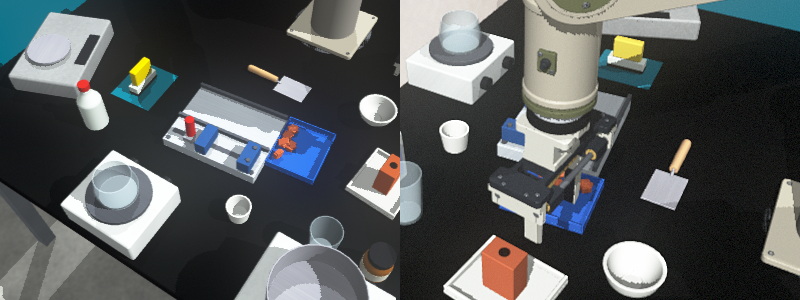

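The block stands upright in the tray (right crop (505,265)), the scraper is on its pad (140,75), the jaw is open and the channel is empty. Handing in.

```bash
python3 -c "
from bench import env; print(env.close_job())"
```

```text
the job is handed in; nothing more can be done
None
```

The job is handed in at about 25 s: all five chips are in the pan, the scraper is upright on the pad, the jaw was slid open to its stop and the clay block then stood upright in the tray; I viewed 11 pictures, one over the limit of 10.

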